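# Take in the vent stay of the drying screen

## Robot

A 7-joint arm with a two-finger parallel gripper is mounted at the origin on the work surface. World frame = base frame: x ahead of the robot, y to its left, z up, the work surface at z = 0. Lengths are in m, angles in rad, forces in N, time in s.
With the tool pointing down it reaches from about 0.425 to 0.875 m from the base axis. Payload 4.7 kg.
Tool frame: the origin (TCP) lies midway between the tips of the shut fingers; the grasp point (between the pads) lies 19 mm behind it (ctrl.grip_point_offset is the distance from the TCP to the grasp point, in m); z points along the fingers, y is the line along which they close (so a half turn about z gives the same grasp; the last joint's range is limited). The gripper opens to 87 mm and grips with 3 to 60 N. Pads are 19 mm wide; open, the fingers measure 117 mm over their backs; the gripper's body (75 mm by 190 mm) begins 51 mm behind the grasp point.
Start: joints at [1.307, 0.321, -0.07, 1.45, 0.023, 1.371, -0.057], TCP at [0.178, -0.625, 0.223] pointing down, gripper open.
Joint ranges: [-2.86, 2.86], [-0.3, 2.09], [-1.38, 1.24], [0.06, 2.45], [-1.56, 4.7], [0.09, 2.05], [-2.69, 2.69]. Speed limits (rad/s): [2.57, 2.57, 3.14, 3.14, 3.14, 3.14, 3.14].

## Interface

Orientations are given as a rotation vector (axis times angle).
In Python, from bench import ctrl gives the robot as it stands.
- The arm moves only by the tool move_arm, never from a script. Its argument "increments" is text: rows parted by semicolons, each of 7 numbers parted by spaces: the shift along the world's x, y, z in mm, then the turn, a rotation vector about the world's x, y, z in degrees, then the closure in counts, from 0 (fully open) to 255 (shut). A call has exactly 8 rows; each row shifts and turns the commanded pose from where the row before left it; what a row does not reach is not made up. A row lasts 1/12 s, in which the tool goes at most 41.7 mm and 7.16 degrees, less where a joint would pass 70% of its speed; a pose out of reach is approached as far as the arm can. A call with a gripper value outside its range is refused whole. The fingers move at their own pace and stop on an object; "grip_force" is the grip in N (left out, the last holds). Time passes only in rows, so rows that do not move let the fingers close, or fill a call up. It gives the time, the measured TCP pose, the force, the opening and the grip force at its end, in the units of the state.
- ctrl.get_state(): the state, without advancing time (a new reading comes with each control period).
- ctrl.get_image(name): name is "side" or "top" or "wrist"; returns a dict with "frame" (480x640x3 uint8, red, green, blue), "depth" (480x640 float32, m along the optical axis (not along the pixel's ray), 0 where there is no reading), "fx", "fy", "cx", "cy" (pixels), "k1" (the pictures are not rectified: a ray, as slopes to the right and down, at radius r is drawn at 1 + k1 r^2 times it, then the intrinsics apply), "position" and "orientation" of the camera in the world. Camera axes: x right, y down, z forward; pixel columns grow to the right and rows downward; lengths in m; the calibration is good to about 2 mm. A picture is of the moment at which its call begins.
- ctrl.close_job(): hands the job in; it is judged then, once.
Trained networks look in a picture, given as the dict that the camera call returned (one of the last four; its "shot" number tells which), for a name from the list of things; names that differ only in an ending like _2 or _b are one class to them, and where a whole thing is asked for, a point or a joint stands for the part that bears it (a point fixed in the world has none). Each returns a list of dicts, best first, with "score" (0 to 1); they miss things now and then, are a little off and sometimes report something else, mostly with a low value. They report only what shows in the picture. A call takes as long as a camera call. They do not tell look-alikes from the thing itself.
- ctrl.find_in(target, picture): "centre" ([x, y, z] in m, in world coordinates, good to about 4 mm: the middle of the surface that is visible of it).
- ctrl.silhouettes(target, picture): "region" (480x640 bool, what is visible of it).
The state is a dict: "time": time; "joint_positions": joint angles; "qd": joint speeds; "joint_torque": joint torques, N m; "position": TCP position; "tool_rot": TCP orientation; "ft_force": force on the tool from outside, world axes, zero at the start; "torque": the same for the moment, N m; "grip_width": opening from 0.0 (shut) to 1.0 (fully open); "grip_force": force on a finger pad.
Only numpy, scipy, OpenCV 4.12 (cv2) and the standard library are available. Lean on these libraries where they do the work, as an engineer would, in place of code of your own. Each camera call takes 0.05 s, during which the arm holds its last target. There are 200 camera calls.

## Task

The vent of the dust screen stands open too wide, with the hole nearest the free end of its steel stay on the pin. First move the ceramic mushroom that stands in the stay's way off the sill and set it upright on the round cork mat; then lift the stay off the pin, draw the vent in by two holes and drop the third hole from the free end fully down over the pin. Leave the vase, the bowl and the mug where they stand.

Things in the scene. Friction and masses are not known exactly. Their poses are not given: they have to be found in the camera images.
- vent: Fixed dust screen, 550 mm wide, 215 mm tall, of aluminium and clear panels, with a hinged vent sash in the middle. Origin on the table right below the stay's pin; x points away from the robot, through the screen, y to the left along it. Its frame is at x = 45 to 75 mm. A sill board, 15 mm thick, 300 mm wide, reaches from x = -160 to +75 mm.
- ledge_edge (a point): Middle of the lower front edge (robot side) of a wooden ledge over the stay: 300 mm wide, 38 mm deep (vent x = -50 to -12 mm), underside 202 mm above the table, ornaments on it to 250 mm; a bracket 12 mm lower at each end. A gripper coming straight down on the stay hits it: come in tilted from the robot's side.
- pin (a point): Fixed upright steel pin of 8 mm diameter, round-topped. The point is on its axis, on top of the 22 mm wide boss on which the seated stay lies (44 mm above the table); the pin rises 21 mm above it.
- hole1 (a point): Centre (middle of the thickness) of the stay's hole nearest the free end; it is on the pin at the start. All four holes are 12 mm square, 30 mm apart. Seated on the pin, a hole's centre is 2.5 mm above pin.
- hole2 (a point): Centre of the stay's second hole from the free end.
- hole3 (a point): Centre of the stay's third hole from the free end: the one to be dropped over the pin.
- hole4 (a point): Centre of the stay's fourth hole, the one nearest the pivot.
- stay_end (a point): Centre of the free end of the stay (mid thickness), 63 mm beyond hole1, 228 mm from the pivot; a 24 mm disc rounds it off. The stay is a flat steel bar, 24 mm wide, 5 mm thick, about 0.14 kg. At the start it lies level, its middle 46.5 mm above the table, free end towards the robot; 29 mm are free between it and the sill.
- stay_pivot (a point): Pivot by which the stay hangs on the sash, at the mid thickness of the bar, 165 mm from hole1 and 105 mm from hole3. The stay swings freely sideways about it and can be lifted up to 0.6 rad; let go, it falls back level.
- sash_hinge (a point): A point on the vertical hinge line of the sash at the height of the stay (x = 70, y = 130 mm from the vent's origin). The pivot of the stay goes round it at 131.5 mm.
- sash (a joint): Angle of the sash: 0 shut, growing as it opens away from the robot (counter-clockwise from above). 0.92 with hole1 on the pin, 0.66 with hole2, 0.42 with hole3, 0.19 with hole4. Little friction; stays where left. Shut, the stay's pivot is 20 mm to -x and 130 mm to -y of the hinge (vent's axes).
- mushroom_mid (a point): Ceramic mushroom standing on the sill in front of the stay's free end: the point is on its axis half-way up, 48 mm above its foot. 96 mm tall; stem 34 to 48 mm thick up to 58 mm, cap 56 mm in diameter with upright sides from 60 to 78 mm above the foot; about 0.16 kg. z is up along its axis.
- mat_top (a point): Centre of the top of the fixed round cork mat, 120 mm in diameter, 6 mm thick, on the table to the left or the right.
- vase_mid (a point): Bystander: ceramic vase on the sill beside the mushroom, half-way up its axis; 54 mm in diameter, 125 mm tall. Leave it alone.
- bowl_mid (a point): Bystander: small ceramic bowl on the sill on the mushroom's other side, half-way up its axis; 58 mm in diameter, 40 mm tall. Leave it alone.
- mug_mid (a point): Bystander: ceramic mug on the table on the side away from the mat, half-way up its axis; 76 mm in diameter, 85 mm tall, with a handle. Leave it alone.
There are look-alikes about, which are no part of the job. Of the things shaped like the part that bears mat_top, the cork one is meant.

How it is judged:
By the outcome, as a careful person would: the job done as asked, in the order asked, and still so for the second after the job is handed in, with the robot touching nothing.
It also fails if it takes over 56 s, if anything falls off the work surface, if the arm or the gripper's body presses on something with over 40 N, if the wrist force passes 120 N, or if a joint passes its speed limit or range.

## Working session

There is one attempt and no reset: what is moved stays moved. The work goes in short steps, Python scripts to look and compute and a tool call to move; the robot and the scene stay as the last step left them, time stands still between calls to the robot, and variables do not carry over. Pictures are saved under pics/ and viewed, at most 10 in all, crops included, and the job is handed in when it is done.

Besides the shell and the picture viewer there is one more tool, called after "Emit:" as name(argument=value, ...), one argument or row to a line, values as JSON. move_arm: Moves the arm, as the interface text tells. Its arguments: {"type":"object","properties":{"increments":{"type":"string"},"grip_force":{"type":"number"}},"required":["increments"]}

```bash
ls; mkdir -p pics
cat > h.py <<'E'
import numpy as np, cv2
from scipy.spatial.transform import Rotation as R
from bench import ctrl
def rot(o):
    o=np.array(o,float)
    return o if o.shape==(3,3) else (R.from_rotvec(o).as_matrix() if o.size==3 else R.from_quat(o).as_matrix())
def px(im,u,v,d=None):
    "pixel -> world"
    K=np.array([[im['fx'],0,im['cx']],[0,im['fy'],im['cy']],[0,0,1.]])
    p=cv2.undistortPoints(np.array([[[u,v]]],float),K,np.array([im['k1'],0,0,0.]))[0,0]
    d=im['depth'][int(v),int(u)] if d is None else d
    return rot(im['orientation'])@(np.array([p[0],p[1],1])*d)+np.array(im['position'])
def pxz(im,u,v,z):
    a=px(im,u,v,1.0);c=np.array(im['position']);return c+(a-c)*(z-c[2])/(a[2]-c[2])
def save(im,n,crop=None,s=1):
    f=im['frame'][:,:,::-1]
    if crop: f=f[crop[1]:crop[3],crop[0]:crop[2]]
    cv2.imwrite('pics/'+n,cv2.resize(f,None,fx=s,fy=s,interpolation=cv2.INTER_CUBIC))
E
python3 - <<'E'
from h import *
np.set_printoptions(precision=4,suppress=True)
for c in ['top','side']:
    im=ctrl.get_image(c);save(im,c+'1.png')
    print(c,im['position'],im['orientation'],im['fx'],im['k1'])
    for t in ['pin','ledge_edge','hole1','hole2','hole3','stay_end','stay_pivot','sash_hinge','mushroom_mid','mat_top','vase_mid','bowl_mid','mug_mid','vent']:
        try: print(t,[(np.round(r['centre'],4).tolist(),round(r['score'],2)) for r in ctrl.find_in(t,im)[:4]])
        except Exception as e: print(t,e)
print(ctrl.get_state(), ctrl.grip_point_offset)
E
```

```text
pics
top [ 0.3738 -0.0449  1.3151] [-2.1006  2.1445 -0.2223] 500.76901390692336 -0.11913697827993094
pin [([0.6679, -0.0219, 0.0709], 0.7)]
ledge_edge [([0.6704, -0.0308, 0.0779], 0.72), ([0.6751, -0.0347, 0.0492], 0.56)]
hole1 [([0.673, -0.0319, 0.0491], 0.81)]
hole2 [([0.673, -0.0319, 0.0491], 0.81)]
hole3 [([0.673, -0.0319, 0.0491], 0.81)]
stay_end [([0.6725, -0.0356, 0.0468], 0.79)]
stay_pivot [([0.6753, -0.0363, 0.0487], 0.82)]
sash_hinge []
mushroom_mid [([0.5228, -0.0322, 0.1087], 0.55), ([0.6756, -0.0323, 0.0484], 0.31)]
mat_top [([0.4865, -0.3721, 0.0079], 0.88), ([0.6399, -0.4639, 0.0066], 0.58)]
vase_mid [([0.532, 0.0769, 0.0879], 0.84)]
bowl_mid [([0.5014, -0.153, 0.0341], 0.72)]
mug_mid [([0.4617, 0.3525, 0.0345], 0.94)]
vent [([0.6651, -0.0245, 0.0728], 0.59), ([0.5187, -0.0312, 0.1067], 0.47), ([0.5008, -0.1507, 0.035], 0.2)]
side [0.2701 0.7594 0.7397] [-0.4806  2.5854 -1.3353] 499.29321781986295 -0.0481870928063359
pin [([0.6723, 0.0384, 0.0688], 0.81)]
ledge_edge [([0.6741, 0.0424, 0.0641], 0.85)]
hole1 [([0.6569, -0.037, 0.0465], 0.77)]
hole2 [([0.6569, -0.037, 0.0
[... 422 characters left out ...]
.78), ([0.4843, -0.3688, 0.0067], 0.59)]
bowl_mid [([0.5042, -0.1543, 0.0448], 0.88)]
mug_mid [([0.4589, 0.3458, 0.0462], 0.58)]
vent [([0.6766, 0.0413, 0.0703], 0.9)]
{'time': 1.5, 'joint_positions': array([ 1.3071,  0.321 , -0.0701,  1.4505,  0.0226,  1.3708, -0.0569]), 'qd': array([-0.0011, -0.0008,  0.0002,  0.0008,  0.001 ,  0.0003,  0.0005]), 'joint_torque': array([  0.    , -49.1098,  -0.4033, -31.276 ,  -0.0636,   0.0337,
         0.    ]), 'position': array([ 0.1783, -0.6251,  0.2226]), 'tool_rot': array([ 3.1112,  0.435 , -0.0001]), 'ft_force': array([-0.7005, -0.3532, -0.4699]), 'torque': array([-0.0043, -0.0344, -0.0268]), 'grip_force': 0.0, 'grip_width': 1.00058662390651} 0.0187
```

View pics/top1.png

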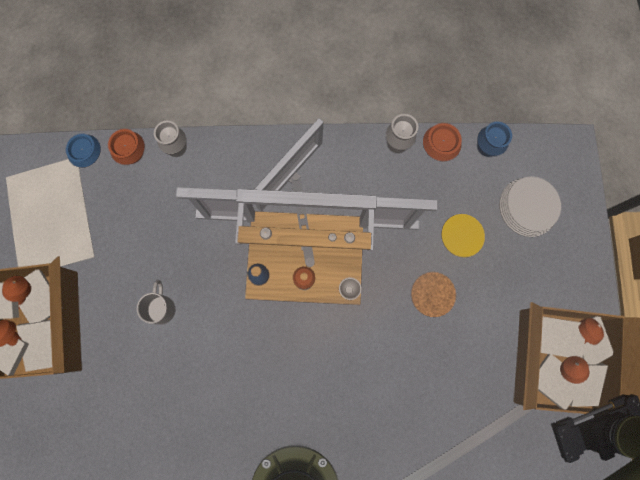

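View pics/side1.png

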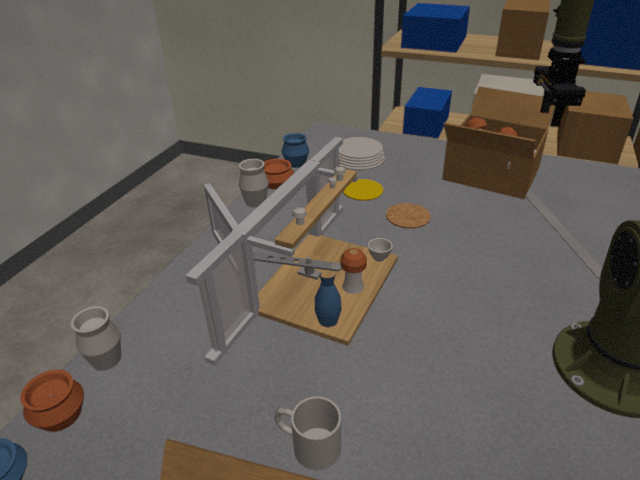

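Run:
```python
import cv2
a=cv2.imread('pics/top1.png')[180:320,195:460]; cv2.imwrite('pics/topc.png',cv2.resize(a,None,fx=3,fy=3,interpolation=cv2.INTER_CUBIC))
a=cv2.imread('pics/side1.png')[180:330,240:440]; cv2.imwrite('pics/sidec.png',cv2.resize(a,None,fx=4,fy=4,interpolation=cv2.INTER_CUBIC))
```

```text
(no output)
```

View pics/topc.png

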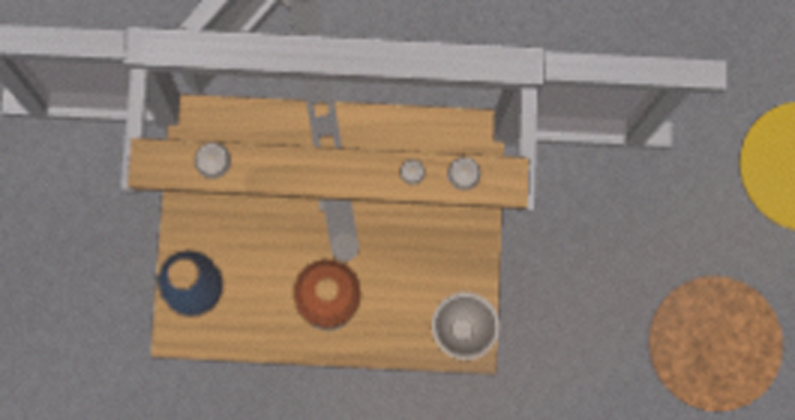

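View pics/sidec.png

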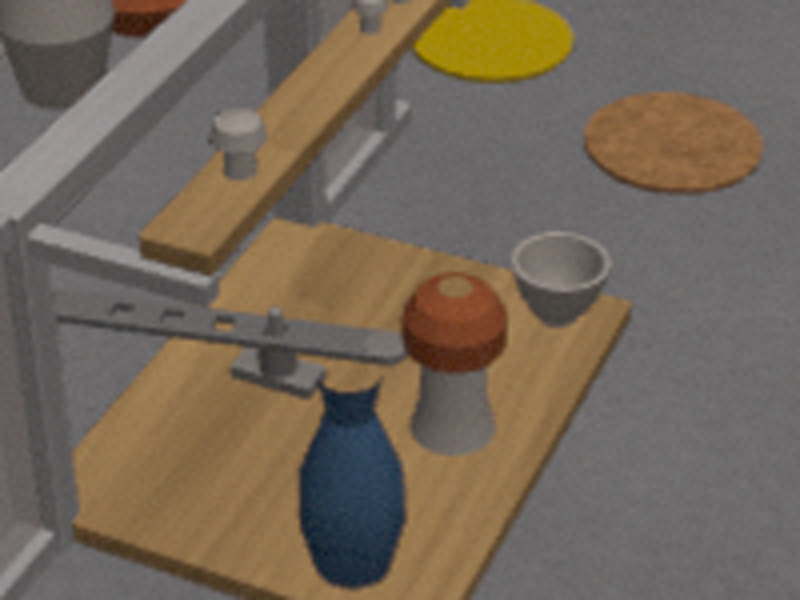

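Run:
```python
from h import *
np.set_printoptions(precision=4,suppress=True)
t=ctrl.get_image('top');s=ctrl.get_image('side')
T=lambda u,v,z:pxz(t,195+(u+.5)/3-.5,180+(v+.5)/3-.5,z)[:2]
S=lambda u,v,z:pxz(s,240+(u+.5)/4-.5,180+(v+.5)/4-.5,z)[:2]
c1=T(152,355,.015);c2=T(495,372,.015)
for n,(a,b) in dict(sill=(c1,c2),ledgefront=(T(127,187,.220),T(529,208,.220)),ledgefront_lo=(T(127,187,.202),T(529,208,.202)),frametop=(T(127,67,.215),T(543,82,.215))).items():
    d=a-b;print(n,a,b,np.linalg.norm(d),'yaw',np.arctan2(-d[0],d[1]))
d=(c1-c2)/np.linalg.norm(c1-c2);ex=np.array([d[1],-d[0]])
m=(c1+c2)/2;print('origin from sill',m+.160*ex,'ex',ex)
print('pin side',S(276,311,.064),'pinbase/stay',S(277,337,.049))
print('holes side: h2,h3,h4',S(226,321,.049),S(173,315,.049),S(122,309,.049))
print('stay near top: mid',T(337,201,.049),'end',T(346,250,.049),'holes',T(326,130,.049),T(322,110,.049))
print('mush top',T(327,289,.015+.096),'cap edge',T(327,294,.015+.07),'side', S(455,287,.111), 'foot', S(454,430,.015))
print('mat',T(716,344,.006),S(673,141,.006),'bowl',T(466,326,.055),'vase',T(184,274,.14),S(352,385,.14))
```

```text
sill [0.4821 0.1205] [ 0.4614 -0.1756] 0.2967909099857649 yaw -0.06965176382961641
ledgefront [0.59   0.1135] [ 0.5682 -0.1848] 0.2991726625928544 yaw -0.072890891845832
ledgefront_lo [0.5936 0.1161] [ 0.5714 -0.1871] 0.3040900764458691 yaw -0.07289089184583179
frametop [0.6839 0.1152] [ 0.666  -0.2005] 0.3161718910710749 yaw -0.05667013844084458
origin from sill [ 0.6313 -0.0387] ex [ 0.9976 -0.0696]
pin side [ 0.6325 -0.0364] pinbase/stay [ 0.6308 -0.0326]
holes side: h2,h3,h4 [ 0.6634 -0.036 ] [ 0.6938 -0.0306] [ 0.7234 -0.0257]
stay near top: mid [ 0.608  -0.0421] end [ 0.5654 -0.0489] holes [ 0.6707 -0.0337] [ 0.6885 -0.0306]
mush top [ 0.5246 -0.0328] cap edge [ 0.5237 -0.0325] side [ 0.5275 -0.032 ] foot [ 0.5257 -0.0296]
mat [ 0.4815 -0.3723] [ 0.485  -0.3686] bowl [ 0.4978 -0.1485] vase [0.535  0.0795] [0.5364 0.0928]
```

```bash
cat >> h.py <<'E'
def Rt(phi,yaw):
    p,w=np.radians([phi,yaw]);c,s=np.cos(p),np.sin(p)
    return R.from_euler('z',w).as_matrix()@np.array([[c,0,s],[0,-1,0],[s,0,-c]])
def plan(gp,phi,yaw,st=None):
    "total shift (mm) and turn (deg) from the present pose to grasp point gp"
    st=st or ctrl.get_state();M=Rt(phi,yaw);off=ctrl.grip_point_offset
    d=(np.array(gp)+off*M[:,2]-st['position'])*1e3
    w=R.from_matrix(M@rot(st['tool_rot']).T).as_rotvec(degrees=True)
    print('shift',np.round(d,1),'turn',np.round(w,2));return d,w
def where(st=None):
    st=st or ctrl.get_state();M=rot(st['tool_rot'])
    print('grasp pt',np.round(st['position']-ctrl.grip_point_offset*M[:,2],4),'phi',round(np.degrees(np.arctan2(M[2,0],-M[2,2])),1),'yaw',round(np.degrees(np.arctan2(M[0,1],-M[1,1])),1),'t',st['time'])
E
python3 - <<'E'
from h import *
where();plan([.5255,-.032,.25],20,0)
E
```

```text
grasp pt [ 0.1782 -0.6251  0.2413] phi -0.0 yaw 15.9 t 1.6
shift [353.7 593.1   9.9] turn [  2.78 -19.87 -15.75]
```

Emit:
move_arm(
  increments="5 10 35 0.17 -1.24 -0.98 0; 9 20 30 0.17 -1.24 -0.98 0; 18 34 5 0.17 -1.24 -0.98 0; 20 35 0 0.17 -1.24 -0.98 0; 20 35 0 0.17 -1.24 -0.98 0; 20 35 0 0.17 -1.24 -0.98 0; 20 35 0 0.17 -1.24 -0.98 0; 20 35 0 0.17 -1.24 -0.98 0",
  grip_force=20,
)

```text
time: 2.27
position: [0.3109, -0.3843, 0.2928]
tool_rot: [3.121, 0.218, 0.275]
ft_force: [0.4, 1.1, 0.0]
grip_width: 0.996
grip_force: 0.0
```

Emit:
move_arm(
  increments="20 35 0 0.17 -1.24 -0.98 0; 20 35 0 0.17 -1.24 -0.98 0; 20 35 0 0.17 -1.24 -0.98 0; 20 35 0 0.17 -1.24 -0.98 0; 20 35 0 0.17 -1.24 -0.98 0; 20 35 0 0.17 -1.24 -0.98 0; 20 35 0 0.17 -1.24 -0.98 0; 20 35 0 0.17 -1.24 -0.98 0",
)

```text
time: 2.93
position: [0.4587, -0.1437, 0.2926]
tool_rot: [3.099, 0.018, 0.505]
ft_force: [0.8, -0.7, -0.4]
grip_width: 0.999
grip_force: 0.0
```

Run:
```python
from h import *
where();plan([.5255,-.032,.25],20,0)
im=ctrl.get_image('wrist'); save(im,'w1.png')
for t in ['mushroom_mid','vase_mid','bowl_mid']: print(t,[(np.round(r['centre'],4).tolist(),round(r['score'],2)) for r in ctrl.find_in(t,im)[:3]])
```

```text
grasp pt [ 0.4528 -0.1437  0.3103] phi 18.5 yaw 0.6 t 2.9333
shift [ 73.2 111.7 -60.1] turn [ 0.21 -1.49 -0.63]
mushroom_mid [([0.5268, -0.0467, 0.1008], 0.57)]
vase_mid [([0.5386, 0.0668, 0.0865], 0.74)]
bowl_mid [([0.498, -0.1507, 0.0351], 0.97)]
```

Emit:
move_arm(
  increments="14 22 0 0.1 -0.7 -0.3 0; 14 22 0 0.1 -0.7 -0.3 0; 14 22 -10 0 0 0 0; 14 22 -10 0 0 0 0; 13 20 -20 0 0 0 0; 0 0 -20 0 0 0 0; 0 0 0 0 0 0 0; 0 0 0 0 0 0 0",
)

```text
time: 3.8
position: [0.527, -0.0365, 0.2315]
tool_rot: [-3.095, -0.004, -0.537]
ft_force: [-0.1, 0.2, 0.1]
grip_width: 0.997
grip_force: 0.0
```

Run:
```python
from h import *
where();plan([.5255,-.032,.086],20,0)
for c in ['wrist','side']:
  im=ctrl.get_image(c); save(im,c+'2.png')
  for t in ['mushroom_mid','vase_mid']:
    for r in ctrl.silhouettes(t,im)[:2]:
      m=r['region'];v,u=np.nonzero(m);P=np.array([px(im,a,b) for a,b in zip(u[::5],v[::5]) if im['depth'][b,a]>0])
      q=P[(P[:,2]>.076)&(P[:,2]<.092)]
      print(c,t,r['score'],m.sum(),P.min(0).round(3),P.max(0).round(3),'cap band',np.percentile(q,[5,95],axis=0).round(4) if len(q) else None)
```

```text
grasp pt [ 0.5207 -0.0365  0.2491] phi 19.7 yaw 0.1 t 3.8
shift [   4.9    4.5 -163.1] turn [-0.02 -0.3  -0.14]
wrist mushroom_mid 0.64 2466 [ 0.486 -0.063  0.012] [0.557 0.003 0.112] cap band [[ 0.5353 -0.0437  0.0891]
 [ 0.5533 -0.0095  0.0916]]
wrist vase_mid 0.76 1827 [ 0.516  0.056 -0.002] [0.57  0.127 0.139] cap band [[0.5185 0.0591 0.0773]
 [0.5626 0.0881 0.0916]]
side mushroom_mid 0.55 891 [ 0.5   -0.146  0.015] [ 0.563 -0.002  0.112] cap band [[ 0.5    -0.0284  0.0773]
 [ 0.5393 -0.0029  0.0897]]
side vase_mid 0.59 1042 [ 0.514 -0.032  0.015] [0.571 0.111 0.141] cap band [[0.5173 0.0829 0.0773]
 [0.5547 0.1091 0.0905]]
```

View pics/side2.png

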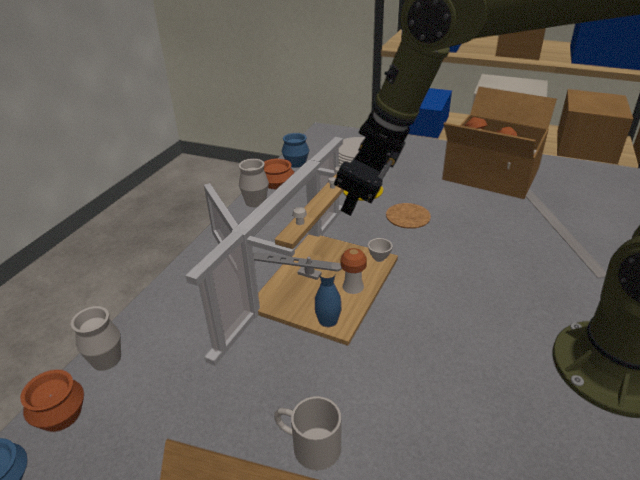

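Emit:
move_arm(
  increments="3 3 -20 0 -0.3 -0.1 0; 3 2 -25 0 0 0 0; 0 0 -25 0 0 0 0; 0 0 -25 0 0 0 0; 0 0 -25 0 0 0 0; 0 0 -20 0 0 0 0; 0 0 -12 0 0 0 0; 0 0 -10 0 0 0 0",
)

```text
time: 4.77
position: [0.5336, -0.029, 0.0694]
tool_rot: [-3.092, -0.007, -0.548]
ft_force: [-0.2, -0.9, -0.5]
grip_width: 0.997
grip_force: 0.0
```

Emit:
move_arm(
  increments="0 0 0 0 0 0 0; 0 0 0 0 0 0 60; 0 0 0 0 0 0 100; 0 0 0 0 0 0 140; 0 0 0 0 0 0 180; 0 0 0 0 0 0 180; 0 0 0 0 0 0 180; 0 0 0 0 0 0 180",
  grip_force=20,
)

```text
time: 5.43
position: [0.5346, -0.0292, 0.0711]
tool_rot: [-3.092, -0.007, -0.552]
ft_force: [-0.6, -1.7, 2.0]
grip_width: 0.631
grip_force: 20.0
```

Run:
```python
from h import *
where();print(ctrl.get_state()['grip_width']*87)
plan([.4835,-.3705,.20],20,0)
```

```text
grasp pt [ 0.5281 -0.0292  0.0886] phi 20.2 yaw 0.2 t 5.4333
54.88008548136408
shift [ -44.7 -341.3  111.3] turn [ 0.01  0.24 -0.25]
```

Emit:
move_arm(
  increments="0 0 6 0 0 0 180; 0 0 14 0 0 0 180; 0 0 20 0 0 0 180; 0 0 25 0 0 0 180; 0 0 25 0 0 0 180; -4 -10 18 0 0 0 180; -5 -25 4 0 0 0 180; -5 -30 0 0 0 0 180",
)

```text
time: 6.1
position: [0.5209, -0.0923, 0.1849]
tool_rot: [-3.091, -0.015, -0.554]
ft_force: [1.1, -1.6, -2.1]
grip_width: 0.627
grip_force: 19.9
```

Emit:
move_arm(
  increments="-5 -35 0 0 0 0 180; -5 -35 0 0 0 0 180; -5 -35 0 0 0 0 180; -5 -35 0 0 0 0 180; -5 -35 0 0 0 0 180; -3 -35 0 0 0 0 180; -3 -30 0 0 0 0 180; 0 -20 0 0 0 0 180",
)

```text
time: 6.77
position: [0.4871, -0.3573, 0.1818]
tool_rot: [-3.093, -0.002, -0.547]
ft_force: [-0.4, -0.1, -2.8]
grip_width: 0.631
grip_force: 19.9
```

Run:
```python
from h import *
where();st=ctrl.get_state();print(st['grip_width']*87,st['grip_force'],st['ft_force'])
plan([.4835,-.3705,.0796],20,0)
im=ctrl.get_image('side')
for r in ctrl.silhouettes('mat_top',im)[:2]:
    v,u=np.nonzero(r['region']);print(r['score'],u.mean(),v.mean(),pxz(im,u.mean(),v.mean(),.006))
for r in ctrl.find_in('mushroom_mid',im)[:2]: print(r)
im=ctrl.get_image('top')
for r in ctrl.silhouettes('mat_top',im)[:2]:
    v,u=np.nonzero(r['region']);print(r['score'],u.mean(),v.mean(),pxz(im,u.mean(),v.mean(),.006))
```

```text
grasp pt [ 0.4806 -0.3573  0.1994] phi 20.1 yaw 0.1 t 6.7667
54.91248234435687 19.92368473420356 [-0.44738967 -0.14467452 -2.81125505]
shift [   2.8  -13.2 -119.8] turn [-0.01  0.08 -0.07]
0.94 408.00580720092915 215.11265969802554 [ 0.48441342 -0.36758754  0.006     ]
0.69 363.4294573643411 189.6170542635659 [ 0.63872308 -0.45739224  0.006     ]
{'centre': [0.4745, -0.3459, 0.1617], 'score': 0.97}
0.71 462.8644617380026 235.04345006485084 [ 0.63937003 -0.46419122  0.006     ]
0.57 430.77840909090907 280.0 [ 0.51957465 -0.36785619  0.006     ]
```

Emit:
move_arm(
  increments="2 -4 -10 0 0 0 180; 1 -4 -20 0 0 0 180; 0 -3 -20 0 0 0 180; 0 -2 -20 0 0 0 180; 0 0 -20 0 0 0 180; 0 0 -14 0 0 0 180; 0 0 -8 0 0 0 180; 0 0 -4 0 0 0 180",
)

```text
time: 7.68
position: [0.4916, -0.365, 0.0644]
tool_rot: [-3.09, -0.009, -0.546]
ft_force: [0.0, 0.4, -0.9]
grip_width: 0.627
grip_force: 19.9
```

Emit:
move_arm(
  increments="0 0 -1 0 0 0 180; 0 0 -1 0 0 0 180; 0 0 -1 0 0 0 180; 0 0 0 0 0 0 180; 0 0 0 0 0 0 180; 0 0 0 0 0 0 180; 0 0 0 0 0 0 180; 0 0 0 0 0 0 180",
)

```text
time: 8.35
position: [0.4921, -0.3669, 0.0636]
tool_rot: [-3.092, -0.007, -0.55]
ft_force: [0.1, 0.4, -2.1]
grip_width: 0.631
grip_force: 19.9
```

Run:
```python
from h import *
where();st=ctrl.get_state();print(st['ft_force'])
im=ctrl.get_image('side');save(im,'side3.png',(340,120,500,240),4)
```

```text
grasp pt [ 0.4856 -0.3669  0.0812] phi 20.2 yaw 0.3 t 8.35
[ 0.08364306  0.42093047 -2.11251397]
```

View pics/side3.png

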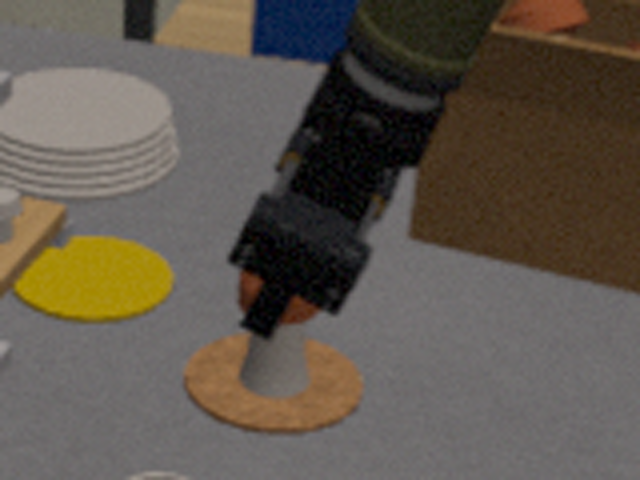

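The cork mat (crop 273,382) carries the upright mushroom centred on it, about 1 mm to go; lowering a touch, then releasing.

Emit:
move_arm(
  increments="0 0 -1 0 0 0 180; 0 0 -1 0 0 0 180; 0 0 -0.5 0 0 0 180; 0 0 0 0 0 0 180; 0 0 0 0 0 0 180; 0 0 0 0 0 0 180; 0 0 0 0 0 0 180; 0 0 0 0 0 0 180",
)

```text
time: 9.07
position: [0.4929, -0.3671, 0.062]
tool_rot: [-3.092, -0.007, -0.552]
ft_force: [-0.9, 2.5, 5.1]
grip_width: 0.624
grip_force: 19.9
```

Emit:
move_arm(
  increments="0 0 0.5 0 0 0 150; 0 0 0 0 0 0 120; 0 0 0 0 0 0 80; 0 0 0 0 0 0 40; 0 0 0 0 0 0 0; 0 0 0 0 0 0 0; 0 0 0 0 0 0 0; 0 0 0 0 0 0 0",
)

```text
time: 9.73
position: [0.4918, -0.3667, 0.0611]
tool_rot: [-3.092, -0.007, -0.549]
ft_force: [0.6, -0.3, -0.5]
grip_width: 0.954
grip_force: 0.0
```

Emit:
move_arm(
  increments="0 0 10 0 0 0 0; 0 0 25 0 0 0 0; 0 0 35 0 0 0 0; 0 0 35 0 0 0 0; 0 0 30 0 0 0 0; 0 15 20 0 0 0 0; 0 30 0 0 0 0 0; 0 30 0 0 0 0 0",
)

```text
time: 10.4
position: [0.4926, -0.2928, 0.2196]
tool_rot: [3.09, 0.004, 0.555]
ft_force: [0.2, 1.1, -1.1]
grip_width: 1.004
grip_force: 0.0
```

Run:
```python
from h import *
np.set_printoptions(precision=4,suppress=True)
where()
pin=np.array([.632,-.038]);Rv=lambda a:np.array([[np.cos(a),-np.sin(a)],[np.sin(a),np.cos(a)]])
for yaw in [-.071]:
  for d,th in [(165,.92),(135,.66),(105,.42)]:
    pv=np.array([70,130])+Rv(th)@[-20,-130];psi=np.arctan2(pv[1],pv[0]);u=pv/np.linalg.norm(pv)
    w=lambda p:pin+Rv(yaw)@p/1e3
    print(d,np.hypot(*pv),'worldyaw deg',np.degrees(psi+yaw),'pivot',w(pv),'end',w(pv-228*u),'grasp',w(pv-222*u))
im=ctrl.get_image('side');save(im,'side4.png',(240,130,440,280),4)
for r in ctrl.find_in('mushroom_mid',im)[:3]: print(r)
t=ctrl.get_image('top')
import pickle;pickle.dump({k:im[k] for k in im},open('s4.pkl','wb'));pickle.dump(t,open('t4.pkl','wb'))
save(t,'top4.png',(270,190,350,290),6)
plan([.5245,-.048,.14],40,8.5)
```

```text
grasp pt [ 0.4861 -0.2927  0.2371] phi 20.4 yaw 0.1 t 10.4
165 165.1357118473228 worldyaw deg 8.286132568830482 pivot [ 0.7954 -0.0142] end [ 0.5698 -0.0471] grasp [ 0.5757 -0.0462]
135 134.7471832835517 worldyaw deg 2.339936058292824 pivot [ 0.7666 -0.0325] end [ 0.5388 -0.0418] grasp [ 0.5448 -0.0416]
105 104.7942301576949 worldyaw deg -2.3491962385594145 pivot [ 0.7367 -0.0423] end [ 0.5089 -0.0329] grasp [ 0.5149 -0.0332]
{'centre': [0.4775, -0.3559, 0.0733], 'score': 0.8}
{'centre': [0.5056, -0.1543, 0.0468], 'score': 0.7}
shift [ 43.8 243.  -92. ] turn [  1.58 -19.74   7.92]
```

View pics/side4.png

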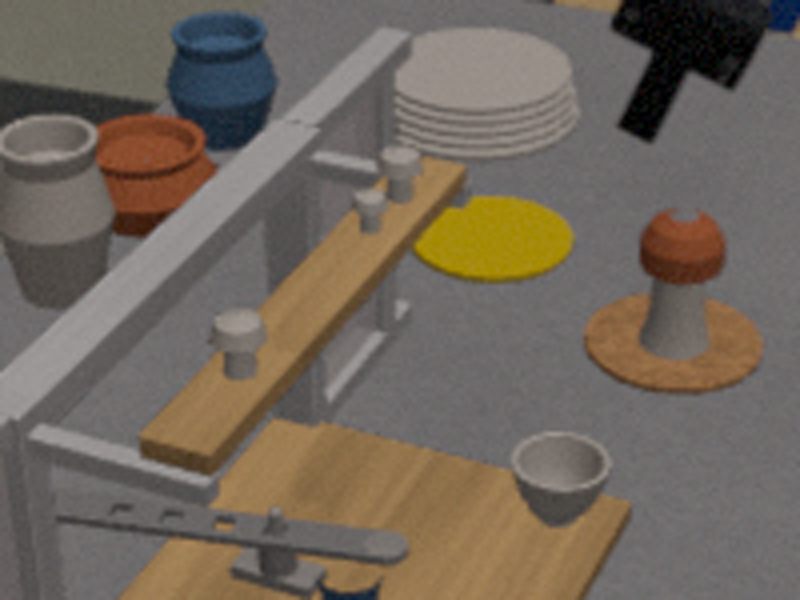

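View pics/top4.png

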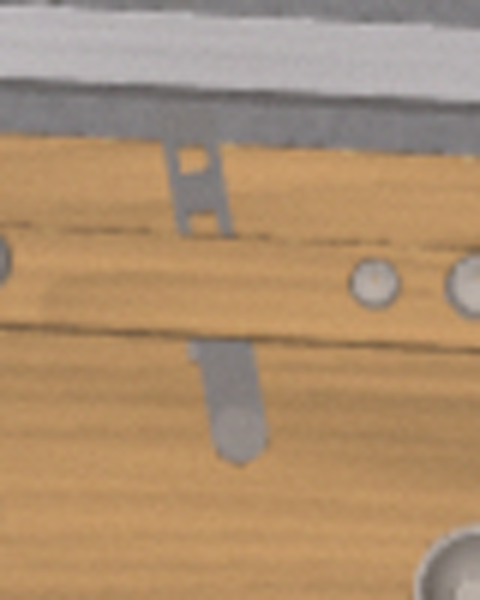

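Mushroom stands upright on the cork mat (side crop 675,300); the stay's end is now seen at (380,545) there and (240,436) in the top crop, holes at (195,160) and (204,220).

Run:
```python
from h import *
import pickle
t=pickle.load(open('t4.pkl','rb'));s=pickle.load(open('s4.pkl','rb'))
T=lambda u,v,z:pxz(t,270+(u+.5)/6-.5,190+(v+.5)/6-.5,z)[:2]
S=lambda u,v,z:pxz(s,240+(u+.5)/4-.5,130+(v+.5)/4-.5,z)[:2]
e=T(240,436,.049);a=T(195,160,.049);b=T(227,350,.049)
print('top end',e,'hole',a,np.linalg.norm(e-a),'mid',b,'yaw',np.degrees(np.arctan2((a-e)[1],(a-e)[0])))
e=S(385,546,.049);a=S(122,509,.049);print('side end',e,'h4',a,np.linalg.norm(e-a),'yaw',np.degrees(np.arctan2((a-e)[1],(a-e)[0])),'pin',S(276,511,.064))
```

```text
top end [ 0.56740061 -0.04791478] hole [ 0.68876208 -0.03077209] 0.122566214866717 mid [ 0.60473726 -0.04308208] yaw 8.040019558412032
side end [ 0.57179032 -0.04576171] h4 [ 0.72341891 -0.02566203] 0.15295498493543586 yaw 7.55102854226662 pin [ 0.6324754  -0.03642704]
```

Emit:
move_arm(
  increments="4 20 0 0.2 -2.4 0.9 0; 4 33 0 0.2 -2.4 0.9 0; 4 35 0 0.2 -2.4 0.9 0; 4 35 0 0.2 -2.4 0.9 0; 4 35 -10 0.2 -2.4 0.9 0; 5 33 -26 0.2 -2.4 0.9 0; 5 30 -30 0.2 -2.4 0.9 0; 5 16 -30 0.2 -2.4 0.9 0",
)

```text
time: 11.22
position: [0.5273, -0.0546, 0.1225]
tool_rot: [-2.905, -0.194, -1.047]
ft_force: [2.2, 2.1, 0.6]
grip_width: 0.998
grip_force: 0.0
```

Emit:
move_arm(
  increments="0 0 -18 0 0 0 0; 0 0 0 0 0 0 0; 0 0 0 0 0 0 0; 0 0 0 0 0 0 0; 0 0 0 0 0 0 0; 0 0 0 0 0 0 0; 0 0 0 0 0 0 0; 0 0 0 0 0 0 0",
)

```text
time: 11.88
position: [0.5271, -0.0566, 0.1043]
tool_rot: [-2.906, -0.189, -1.042]
ft_force: [0.3, -0.2, 0.1]
grip_width: 1.002
grip_force: 0.0
```

Run:
```python
from h import *
where();plan([.575,-.046,.0465],40,8)
```

```text
grasp pt [ 0.5153 -0.0582  0.1187] phi 39.5 yaw 7.5 t 11.8833
shift [ 59.8  12.2 -72.1] turn [-0.2  -0.57  0.45]
```

Emit:
move_arm(
  increments="10 3 -12 -0.1 -0.3 0.2 0; 10 3 -12 -0.1 -0.3 0.2 0; 10 2 -12 0 0 0 0; 10 2 -12 0 0 0 0; 10 2 -12 0 0 0 0; 10 1 -12 0 0 0 0; 0 0 0 0 0 0 0; 0 0 0 0 0 0 0",
)

```text
time: 12.55
position: [0.5868, -0.0434, 0.0322]
tool_rot: [-2.901, -0.196, -1.05]
ft_force: [0.5, 0.5, 0.1]
grip_width: 1.004
grip_force: 0.0
```

Run:
```python
from h import *
where();plan([.575,-.046,.0465],40,8);print(ctrl.get_state()['ft_force'])
im=ctrl.get_image('side');save(im,'side5.png',(250,170,410,290),5)
```

```text
grasp pt [ 0.5749 -0.0451  0.0466] phi 39.8 yaw 7.8 t 12.55
shift [ 0.1 -0.9 -0. ] turn [-0.19 -0.2   0.2 ]
[0.49838223 0.45007281 0.11863254]
```

View pics/side5.png

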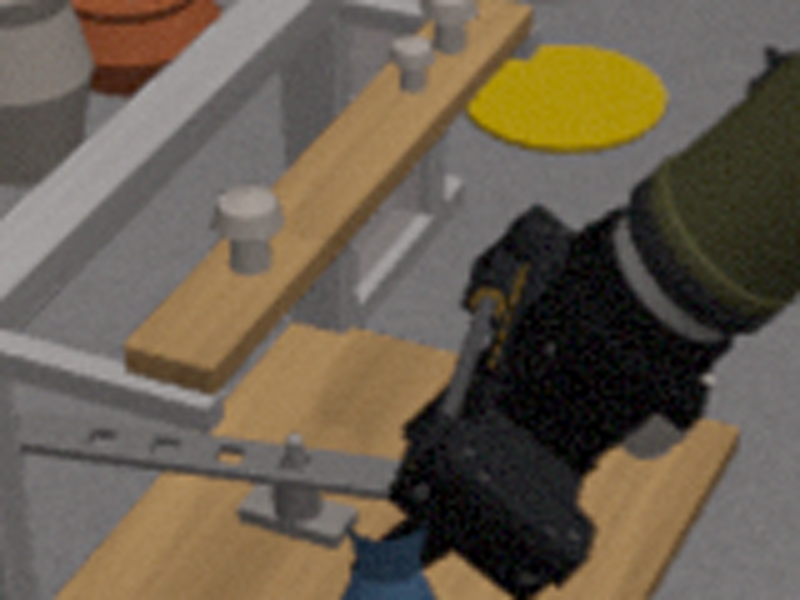

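The open fingers straddle the stay's end (crop ~420,480), clear of the ledge and vase. Closing.

Emit:
move_arm(
  increments="0 0 0 0 0 0 100; 0 0 0 0 0 0 180; 0 0 0 0 0 0 230; 0 0 0 0 0 0 230; 0 0 0 0 0 0 230; 0 0 0 0 0 0 230; 0 0 0 0 0 0 230; 0 0 0 0 0 0 230",
  grip_force=35,
)

```text
time: 13.27
position: [0.5869, -0.0432, 0.0327]
tool_rot: [-2.902, -0.202, -1.052]
ft_force: [0.0, 0.5, 0.2]
grip_width: 0.476
grip_force: 0.0
```

Run:
```python
from h import *
where();st=ctrl.get_state();print(st['ft_force'],st['grip_width']*87)
```

```text
grasp pt [ 0.575  -0.0449  0.047 ] phi 39.9 yaw 8.0 t 13.2667
[0.00681454 0.54672652 0.24186549] 41.44182100928803
```

Emit:
move_arm(
  increments="0 0 0 0 0 0 230; 0 0 0 0 0 0 230; 0 0 0 0 0 0 230; 0 0 0 0 0 0 230; 0 0 0 0 0 0 230; 0 0 0 0 0 0 230; 0 0 0 0 0 0 230; 0 0 0 0 0 0 230",
)

```text
time: 13.93
position: [0.5868, -0.0433, 0.0326]
tool_rot: [-2.902, -0.202, -1.052]
ft_force: [-0.4, -1.3, -0.8]
grip_width: 0.267
grip_force: 35.0
```

Run:
```python
from h import *
where();st=ctrl.get_state();print(st['ft_force'],st['grip_width']*87)
# consistent path: pull with constraint
pin=np.array([.632,-.038]);Rv=lambda a:np.array([[np.cos(a),-np.sin(a)],[np.sin(a),np.cos(a)]]);yaw=-.071
from scipy.optimize import brentq
def pose(d,delta,back=222):
    f=lambda th:np.hypot(*(np.array([70,130])+Rv(th)@[-20,-130]))-d
    th=brentq(f,.1,1.2);pv=np.array([70,130])+Rv(th)@[-20,-130];a=np.arctan2(pv[1],pv[0])
    g=np.r_[pin+Rv(yaw)@(pv-back*np.cos(delta)*np.array([np.cos(a),np.sin(a)]))/1e3,.0465+back*np.sin(delta)/1e3]
    return g,np.degrees(a+yaw),th
for d,de in [(165,0),(165,.09),(165,.18),(150,.20),(135,.22),(120,.24),(105,.26),(105,.13),(105,0)]:
    g,y,th=pose(d/np.cos(0),de);print(d,de,'deg',round(np.degrees(de),1),g.round(4),round(y,2),round(th,3))
```

```text
grasp pt [ 0.5749 -0.045   0.0469] phi 39.9 yaw 8.0 t 13.9333
[-0.36585158 -1.3341413  -0.76303265] 23.21050462848793
165 0 deg 0.0 [ 0.5756 -0.0462  0.0465] 8.26 0.919
165 0.09 deg 5.2 [ 0.5765 -0.0461  0.0665] 8.26 0.919
165 0.18 deg 10.3 [ 0.5791 -0.0457  0.0862] 8.26 0.919
150 0.2 deg 11.5 [ 0.5647 -0.0441  0.0906] 5.19 0.788
135 0.22 deg 12.6 [ 0.5504 -0.0414  0.0949] 2.38 0.662
120 0.24 deg 13.8 [ 0.5364 -0.0378  0.0993] -0.14 0.54
105 0.26 deg 14.9 [ 0.5226 -0.0336  0.1036] -2.32 0.422
105 0.13 deg 7.4 [ 0.517  -0.0333  0.0753] -2.32 0.422
105 0 deg 0.0 [ 0.5151 -0.0333  0.0465] -2.32 0.422
```

Emit:
move_arm(
  increments="0 0 2 -0.05 0.4 0 230; 0.2 0 4 -0.1 0.5 0 230; 0.2 0 5 -0.1 0.5 0 230; 0.2 0.1 5 -0.1 0.5 0 230; 0.3 0.1 5 -0.1 0.5 0 230; 0.3 0.1 5 -0.1 0.5 0 230; 0.3 0.1 5 -0.1 0.5 0 230; 0 0 3 0 0.5 0 230",
)

```text
time: 14.6
position: [0.5876, -0.0423, 0.0662]
tool_rot: [-2.942, -0.207, -0.95]
ft_force: [0.9, -0.4, -2.8]
grip_width: 0.27
grip_force: 35.0
```

Run:
```python
from h import *
where();st=ctrl.get_state();print(st['ft_force'],st['torque'],st['grip_width']*87)
im=ctrl.get_image('side');
from h import *
f=im['frame'];print(f[250:265,300:318].mean((0,1)))
for n in ['hole2','stay_end']: print([ (r['centre'],r['score']) for r in ctrl.find_in(n,im)[:2]])
```

```text
grasp pt [ 0.5768 -0.0439  0.0814] phi 35.8 yaw 8.1 t 14.6
[ 0.89734393 -0.38409923 -2.80198794] [-0.23503818  1.11928593 -0.18285085] 23.460549033164913
[116.92592593 103.58888889  88.95555556]
[([0.667, -0.0301, 0.0636], 0.81)]
[([0.6713, -0.0227, 0.063], 0.65)]
```

Emit:
move_arm(
  increments="0 0 4 0 0 0 230; -4 0.3 2 0 0 -0.8 230; -4.1 0.3 1.5 0 0 -0.9 230; -4.1 0.3 1.5 0 0 -0.9 230; -4.1 0.4 1.5 0 0 -0.9 230; -4.1 0.6 1.5 0 0 -0.8 230; -4.1 0.6 1.5 0 0 -0.8 230; -4.1 0.7 1.5 0 0 -0.8 230",
)

```text
time: 15.42
position: [0.5586, -0.0394, 0.0808]
tool_rot: [-2.979, -0.054, -0.962]
ft_force: [0.8, -0.4, -3.3]
grip_width: 0.269
grip_force: 35.0
```

Run:
```python
from h import *
where();st=ctrl.get_state();print(st['ft_force'],st['torque'],st['grip_width']*87)
```

```text
grasp pt [ 0.5477 -0.0398  0.096 ] phi 35.8 yaw 2.1 t 15.4167
[ 0.77027188 -0.43029502 -3.26230988] [-0.04057556  1.17675216 -0.10889862] 23.410159561827168
```

Emit:
move_arm(
  increments="-3.2 0.7 1 0 0 -0.6 230; -3.2 0.7 1 0 0 -0.6 230; -3.2 0.8 1 0 0 -0.6 230; -3.2 0.8 1 0 0 -0.6 230; -3.2 0.9 1 0 0 -0.6 230; -3.2 0.9 1 0 0 -0.5 230; -3.2 0.9 1 0 0 -0.5 230; -3.2 0.9 1 0 0 -0.4 230",
)

```text
time: 16.08
position: [0.5329, -0.0328, 0.0887]
tool_rot: [2.977, -0.06, 0.96]
ft_force: [2.3, -0.6, -2.9]
grip_width: 0.266
grip_force: 35.0
```

Run:
```python
from h import *
where();st=ctrl.get_state();print(st['ft_force'],st['torque'],st['grip_width']*87)
im=ctrl.get_image('side');save(im,'side6.png',(260,220,360,295),8)
import pickle;pickle.dump(im,open('s6.pkl','wb'))
```

```text
grasp pt [ 0.522  -0.0324  0.1039] phi 35.8 yaw -2.3 t 16.0833
[ 2.29538014 -0.60808933 -2.86621172] [ 0.05574537  1.26094072 -0.11586012] 23.1483262068744
```

View pics/side6.png

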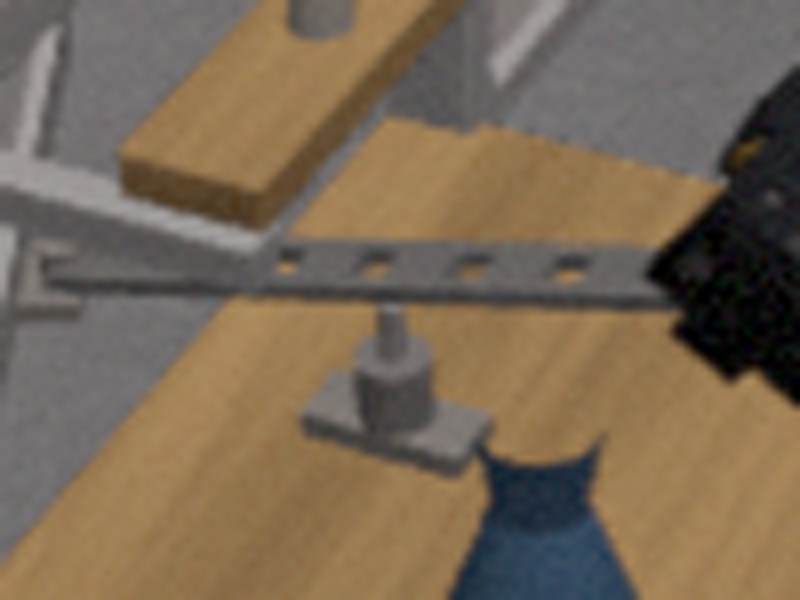

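Run:
```python
from h import *
import pickle
s=pickle.load(open('s6.pkl','rb'))
S=lambda u,v,z:pxz(s,260+(u+.5)/8-.5,220+(v+.5)/8-.5,z)
d=.2615
for n,(u,v,L) in dict(h1=(570,268,165),h2=(472,268,135),h3=(377,264,105),h4=(288,260,75)).items():
    print(n,S(u,v,.0465+L*np.sin(d)/1e3+.0025).round(4))
print('pin axis at z.05..', S(392,335,.050).round(4),S(391,308,.062).round(4))
# model from grasp: hole3 117 mm (horizontal *cos) ahead along yaw -2.3
g=np.array([.522,-.0324]);y=np.radians(-2.3);u=np.array([np.cos(y),np.sin(y)])
for L in (58,88,117,147): print('model',g+L*np.cos(d)*u/1e3)
```

```text
h1 [ 0.5788 -0.0341  0.0917]
h2 [ 0.6075 -0.0345  0.0839]
h3 [ 0.6367 -0.0366  0.0761]
h4 [ 0.665  -0.039   0.0684]
pin axis at z.05.. [ 0.6344 -0.0392  0.05  ] [ 0.633  -0.0364  0.062 ]
model [ 0.57798305 -0.03464851]
model [ 0.6069398  -0.03581153]
model [ 0.63493133 -0.03693579]
model [ 0.66388808 -0.03809881]
```

Emit:
move_arm(
  increments="-0.8 0 -3.5 0 -0.2 0 230; -0.8 0 -3.5 0 -0.2 0 230; -0.8 0 -3.5 0 -0.2 0 230; -0.7 0.1 -3.5 0 -0.2 0 230; -0.6 0 -3.5 0 -0.3 0 230; -0.5 0.1 -3.5 0 -0.3 0 230; -0.5 0 -3.5 0 -0.3 0 230; -0.4 0 -3.5 0 -0.3 0 230",
)

```text
time: 16.8
position: [0.5304, -0.0323, 0.0683]
tool_rot: [2.962, -0.058, 1.009]
ft_force: [-1.3, 0.0, 0.8]
grip_width: 0.269
grip_force: 35.0
```

Run:
```python
from h import *
where();st=ctrl.get_state();print(st['ft_force'],st['torque'],st['grip_width']*87)
im=ctrl.get_image('side')
import pickle;pickle.dump(im,open('s7.pkl','wb'))
```

```text
grasp pt [ 0.519  -0.0319  0.0832] phi 37.6 yaw -2.2 t 16.8
[-1.289245    0.00164135  0.75151378] [-0.10113233  0.63484909 -0.18379151] 23.359617507791103
```

Emit:
move_arm(
  increments="0 0 0 0 0 0 230; 0 0 0 0 0 0 230; 0 0 0 0 0 0 230; 0 0 0 0 0 0 230; 0 0 0 0 0 0 230; 0 0 0 0 0 0 230; 0 0 0 0 0 0 230; 0 0 0 0 0 0 230",
)

```text
time: 17.52
position: [0.5298, -0.0319, 0.0683]
tool_rot: [2.963, -0.057, 1.007]
ft_force: [0.4, -1.1, -0.1]
grip_width: 0.271
grip_force: 35.0
```

Run:
```python
from h import *
where();st=ctrl.get_state();print(st['ft_force'],st['torque'],st['grip_width']*87)
im=ctrl.get_image('side')
import pickle;pickle.dump(im,open('s7.pkl','wb'))
for t in ['vase_mid','bowl_mid']: print([(r['centre'],r['score']) for r in ctrl.find_in(t,im)[:2]])
# hole detection: wood-coloured blobs within the stay area, and top image
f=im['frame'].astype(int);sat=f[...,0]-f[...,2]
for v in range(246,268): print(v,''.join('#' if sat[v,u]>40 else ('+' if sat[v,u]>25 else '.') for u in range(285,345)))
```

```text
grasp pt [ 0.5184 -0.0315  0.0831] phi 37.5 yaw -2.2 t 17.5167
[ 0.37777056 -1.11269362 -0.10787076] [-0.16524989  0.54248168 -0.33157637] 23.565955095628624
[([0.5325, 0.1007, 0.0761], 0.58), ([0.6204, -0.0311, 0.0646], 0.54)]
[]
246 +####+###+...###############################################
247 ..++++###...################################################
248 ......+++..#################################################
249 ..........##################################################
250 ..........##################################################
251 .........+##################################################
252 ............++##############################################
253 ....................+++#####################################
254 ...............................#############################
255 .........+##...........................+####################
256 .........###.................................+++############
257 .....................#+...............................++++##
258 .................................###+.......................
259 .+##+++..........................###+.......................
260 .###########+++..............................####...........
261 ####################..........................+#+...........
262 ####################+.......................................
263 ####################.........#####+#++......................
264 ###################..........##############.++..............
265 ###################+.........######################++.......
266 ################++...........##############################+
267 ################.............###############################
```

Run:
```python
from h import *
st=ctrl.get_state();print(st['joint_positions'].round(3),st['joint_torque'].round(2),st['grip_width'])
im=ctrl.get_image('side')
# holes by white: print pixel rays of holes at presumed plane
d=np.arcsin((.0831-.0465)/.222);print('delta',d)
for n,u,v,L in [('h1',331.3,260,165),('h2',319.3,258.6,135),('h4',295.5,255.5,75),('h3?',307,257,105)]:
    print(n,pxz(im,u,v,.0465+L*np.sin(d)/1e3+.0025).round(4))
f=im['frame'][246:268,295:320]
for v in range(8,16): print(246+v,[int(x) for x in f[v].mean(1)])
```

```text
[ 0.827 -0.164 -0.785  2.448 -0.579  0.18  -1.063] [ -0.7  -11.76   2.06 -25.88  -0.22  -2.31   0.09] 0.27022342044917447
delta 0.16562099978333633
h1 [ 0.5765 -0.0304  0.0762]
h2 [ 0.605  -0.0319  0.0713]
h4 [ 0.6641 -0.0357  0.0614]
h3? [ 0.6351 -0.0337  0.0663]
254 [69, 64, 62, 73, 101, 102, 102, 103, 105, 103, 104, 101, 104, 103, 105, 106, 102, 103, 107, 106, 104, 106, 108, 109, 109]
255 [109, 95, 83, 94, 101, 107, 101, 104, 101, 105, 96, 71, 64, 65, 72, 79, 104, 102, 102, 104, 104, 101, 106, 101, 104]
256 [125, 123, 112, 102, 102, 101, 101, 103, 103, 101, 82, 72, 80, 86, 81, 85, 102, 106, 101, 105, 103, 104, 98, 87, 85]
257 [104, 107, 104, 105, 105, 103, 106, 104, 104, 89, 87, 105, 116, 133, 126, 102, 104, 106, 104, 102, 105, 101, 87, 69, 64]
258 [86, 87, 95, 101, 104, 101, 104, 103, 105, 106, 96, 110, 103, 110, 108, 104, 103, 104, 105, 105, 100, 95, 79, 87, 97]
259 [64, 62, 61, 63, 66, 69, 76, 80, 86, 93, 92, 104, 104, 102, 104, 102, 109, 106, 106, 104, 104, 97, 95, 111, 113]
260 [106, 95, 85, 80, 79, 66, 62, 64, 66, 67, 62, 57, 65, 73, 74, 86, 93, 89, 95, 102, 106, 99, 100, 104, 105]
261 [123, 122, 124, 123, 121, 119, 106, 112, 103, 90, 76, 74, 60, 58, 61, 64, 66, 62, 62, 62, 66, 72, 76, 85, 88]
```

Emit:
move_arm(
  increments="-0.3 -0.1 -0.2 0 1 0 230; -0.3 -0.1 -0.2 0 1 0 230; -0.3 -0.1 -0.2 0 1 0 230; -0.3 -0.1 -0.2 0 1 0 230; -0.3 -0.1 -0.2 0 1.1 0 230; -0.3 -0.1 -0.2 0 1.1 0 230; -0.3 0 -0.2 0 1.1 0 230; -0.2 0 -0.1 0 1.1 0 230",
)

```text
time: 18.38
position: [0.5272, -0.033, 0.0666]
tool_rot: [3.027, -0.056, 0.784]
ft_force: [0.9, -0.1, 0.2]
grip_width: 0.267
grip_force: 35.0
```

Run:
```python
from h import *
where();st=ctrl.get_state();print(st['joint_positions'].round(3),st['ft_force'],st['torque'])
plan([.5165,-.0325,.0555],28,-2.3)
```

```text
grasp pt [ 0.5181 -0.0325  0.0829] phi 29.0 yaw -2.2 t 18.3833
[ 1.073 -0.131 -1.017  2.333 -0.28   0.382 -1.343] [ 0.9105809  -0.09144925  0.16821018] [ 0.01717583  0.31692972 -0.10317363]
shift [ -1.9   0.1 -27.6] turn [ 0.34  1.03 -0.12]
```

Emit:
move_arm(
  increments="-0.5 0 -3 0 0 0 230; -0.4 0 -3 0 0 0 230; -0.4 0 -3 0 0 0 230; -0.4 0 -3 0 0 0 230; -0.3 0 -3 0 0 0 230; -0.3 0 -3 0 0 0 230; -0.2 0 -3 0 0 0 230; -0.2 0 -3 0 0 0 230",
)

```text
time: 19.05
position: [0.5242, -0.0328, 0.042]
tool_rot: [3.027, -0.056, 0.785]
ft_force: [-0.9, 0.5, 0.9]
grip_width: 0.268
grip_force: 35.0
```

Run:
```python
from h import *
where();st=ctrl.get_state();print(st['joint_positions'].round(3),st['ft_force'],st['torque'])
```

```text
grasp pt [ 0.5151 -0.0324  0.0584] phi 29.1 yaw -2.2 t 19.05
[ 1.138 -0.058 -1.102  2.356 -0.134  0.306 -1.468] [-0.9099147   0.54797434  0.89230005] [-0.08524975  0.40894468 -0.15578402]
```

Emit:
move_arm(
  increments="-0.1 0 -2 0 0 0 230; -0.1 0 -2 0 0 0 230; -0.1 0 -2 0 0 0 230; 0 0 -2 0 0 0 230; 0 0 -1.5 0 0 0 230; 0 0 -1 0 0 0 230; 0 0 0 0 0 0 230; 0 0 0 0 0 0 230",
)

```text
time: 19.72
position: [0.5242, -0.0329, 0.032]
tool_rot: [3.027, -0.056, 0.785]
ft_force: [-1.4, 0.1, 0.7]
grip_width: 0.267
grip_force: 35.0
```

Run:
```python
from h import *
where();st=ctrl.get_state();print(st['joint_positions'].round(3),st['ft_force'],st['torque'])
im=ctrl.get_image('side')
f=im['frame'].astype(int);g=f.mean(2)
for u,v in [(309,258)]: print(im['depth'][v-4:v+8,u].round(3))
sat=f[...,0]-f[...,2]
for v in range(248,274): print(v,''.join('#' if sat[v,u]>40 else chr(int(48+g[v,u]/20)) for u in range(285,345)))
```

```text
grasp pt [ 0.5151 -0.0325  0.0483] phi 29.1 yaw -2.2 t 19.7167
[ 1.165e+00 -1.300e-02 -1.141e+00  2.363e+00  1.000e-03  2.770e-01
 -1.588e+00] [-1.41805323  0.09291809  0.69581724] [-0.01980269  0.41068439 -0.03860546]
[1.196 1.192 1.185 1.101 1.101 1.105 1.109 1.106 1.109 1.106 1.112 1.102]
248 77766444565#################################################
249 7777777665##################################################
250 5577777655##################################################
251 4445566545##################################################
252 4444444445##################################################
253 4444444445##################################################
254 444444445###################################################
255 4444444455##################################################
256 55555445555555##############################################
257 555555555544455555####566###################################
258 55555555543333455555555565##################################
259 5555555543###4455555553444##################################
260 3345555544####555555544
[... 182 characters left out ...]
3344455555444444555555555555555###################
264 ###########3333334555554455555555533334555555###############
265 ##############44333345555555555554433334555555555###########
266 ################553323334455555544####555555555555555#######
267 ################6554222223334555555###5555555543334555555###
268 ###############566542333333333344555555555555533333455555555
269 ##############66655423333333333333344555555554####4455555555
270 #############5666654223333333465533333345555545###5555555554
271 #############56566553233333334666655433333344555555555555542
272 ############4344556533333333456666655####3333344455555555520
273 #############323334542333334566666544#######3333334455555200
```

The pin shows through the third hole (side px 308,257; hole 4 at 297,259, holes 2 and 1 at 320,266 and 332,269). Releasing.

Emit:
move_arm(
  increments="0 0 -0.7 0 0 0 230; 0 0 0 0 0 0 200; 0 0 0 0 0 0 150; 0 0 0 0 0 0 100; 0 0 0 0 0 0 60; 0 0 0 0 0 0 60; 0 0 0 0 0 0 60; 0 0 0 0 0 0 60",
)

```text
time: 20.43
position: [0.5242, -0.0329, 0.0314]
tool_rot: [3.027, -0.056, 0.785]
ft_force: [-0.1, -0.1, 1.4]
grip_width: 0.632
grip_force: 0.0
```

Emit:
move_arm(
  increments="0 0 0 0 0 0 60; 0 0 0 0 0 0 60; -3 0 6 0 0 0 60; -8 0 14 0 0 0 60; -11 0 20 0 0 0 60; -14 0 26 0 0 0 60; -12 0 30 0 0 0 60; -4 0 30 0 1 0 60",
)

```text
time: 21.1
position: [0.4873, -0.0332, 0.1114]
tool_rot: [3.022, -0.049, 0.777]
ft_force: [-1.8, 0.1, -0.4]
grip_width: 0.765
grip_force: 0.0
```

Run:
```python
from h import *
where();st=ctrl.get_state();print(st['joint_positions'].round(3),st['ft_force'],st['grip_width'])
im=ctrl.get_image('side');t=ctrl.get_image('top')
f=im['frame'].astype(int);g=f.mean(2);sat=f[...,0]-f[...,2]
for v in range(252,276): print(v,''.join('#' if sat[v,u]>40 else chr(int(48+g[v,u]/20)) for u in range(285,360)))
for n in ['vase_mid','bowl_mid','mug_mid','mushroom_mid']:
    for i in (im,t): print(n,[(np.round(r['centre'],3).tolist(),round(r['score'],2)) for r in ctrl.find_in(n,i)[:2]])
for n in ['stay_end','hole3']:
  for r in ctrl.silhouettes(n,im)[:1]:
    v,u=np.nonzero(r['region']);P=np.array([px(im,a,b) for a,b in zip(u,v)]);k=P[:,0]
    for a in np.arange(.5,.68,.02): 
        q=P[(k>a)&(k<a+.02)]
        if len(q): print(n,round(a,2),np.median(q,0).round(4))
```

```text
grasp pt [ 0.4782 -0.0327  0.1278] phi 28.9 yaw -2.0 t 21.1
[ 0.578 -0.297 -0.516  2.378 -0.275  0.532 -1.357] [-1.78616298  0.06109016 -0.36235488] 0.7648367371077615
252 4444444445#################################################################
253 4444444445#################################################################
254 444444445##################################################################
255 5444444456#################################################################
256 55555445555555#############################################################
257 555555555544555555####666##################################################
258 55555555543333455555555565#################################################
259 5555555543##43455555554444#################################################
260 3445555544####555555553344555##############################################
261 333334455555#55555555434444555555##########################################
262 ###4333334555555555553334445555555555######################################
263 ######4333334455555544434455555555555555########
[... 1424 characters left out ...]
0278  0.0495]
stay_end 0.54 [ 0.5499 -0.0303  0.0497]
stay_end 0.56 [ 0.5687 -0.0317  0.049 ]
stay_end 0.58 [ 0.5894 -0.0325  0.0494]
stay_end 0.6 [ 0.6112 -0.0347  0.0493]
stay_end 0.62 [ 0.6266 -0.0287  0.0494]
stay_end 0.64 [ 0.6494 -0.033   0.0494]
stay_end 0.66 [ 0.6706 -0.0351  0.0489]
stay_end 0.68 [ 0.6906 -0.0326  0.0491]
hole3 0.5 [ 0.5107 -0.0281  0.0499]
hole3 0.52 [ 0.5298 -0.0278  0.0495]
hole3 0.54 [ 0.5497 -0.03    0.0499]
hole3 0.56 [ 0.569  -0.0296  0.0491]
hole3 0.58 [ 0.5893 -0.033   0.0494]
hole3 0.6 [ 0.6112 -0.0353  0.0495]
hole3 0.62 [ 0.6266 -0.0306  0.0494]
hole3 0.64 [ 0.6487 -0.0335  0.0494]
hole3 0.66 [ 0.6715 -0.0386  0.0489]
hole3 0.68 [ 0.6907 -0.0338  0.049 ]
```

Emit:
move_arm(
  increments="0 0 20 0 0.5 0 60; 0 0 25 0 0.5 0 60; 0 0 25 0 0.5 0 60; 0 0 20 0 0.5 0 60; 0 0 10 0 0 0 60; 0 0 0 0 0 0 60; 0 0 0 0 0 0 60; 0 0 0 0 0 0 60",
)

```text
time: 22.37
position: [0.5038, -0.0325, 0.1844]
tool_rot: [3.041, -0.043, 0.714]
ft_force: [-0.7, 0.0, -0.2]
grip_width: 0.766
grip_force: 0.0
```

Run:
```python
from h import *
where();print(ctrl.get_state()['ft_force']);print(ctrl.close_job())
```

```text
grasp pt [ 0.4955 -0.032   0.2012] phi 26.4 yaw -1.8 t 22.3667
[-0.68619475  0.04453333 -0.18373619]
the job is handed in; nothing more can be done
None
```

The job is handed in at 22.4 s of the 56 s allowed: the mushroom stands upright on the cork mat, the stay's third hole is fully down over the pin (stay level, top measured at about 49 mm), and the vase, bowl and mug read within a few millimetres of where they started.

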